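# Rock the angle gauge on a round-topped stud to its mark and hold it there

### The job

Set the flanged steel stud into the round pocket of the wooden block, flange down and round top up, and let go of it. Then pick up the angle gauge by its grip, rest the middle of its sole on the stud's round top, and rock it in the plane of its dial until the hanging pointer settles on the mark on the dial's rim. Finish while still holding the gauge there, lightly pressed on the stud and touching nothing else, with the pointer at rest on the mark; leave the film pot and the compass where they are.

Things in the scene. Friction and masses are not known exactly. Their poses are not given: they have to be found in the camera images.
- pocket (a point): Centre of the floor of the round pocket in the top of the wooden block (120x120x30 mm, fixed to the table). The pocket is 48 mm across and 10 mm deep, its floor 20 mm above the table; axes: z up, x and y along the block's sides.
- stud_centre (a point): Middle of the loose steel stud, half-way up its 48 mm, on its axis. It has a round flange 44 mm across and 8 mm thick at its foot, then a neck 24 mm across, ending in a half ball of radius 12 mm (ball centre 12 mm above this point). z points to the round top. It starts upright on the table. About 0.25 kg.
- stud_top (a point): Highest point of the stud's round top, 24 mm above stud_centre along its axis.
- grip (a point): Middle of the gauge's square black grip post, 24x24 mm, which stands 46 mm clear above the dial case: this point is 22 mm below the post's top, 24 mm above the case and 134 mm above the underside of the sole. Axes: z up the post, away from the sole; y along the sole's long side; x square to the dial, whose white face looks along -x.
- sole (a point): Centre of the flat underside of the gauge's sole, 134 mm below grip; same axes.
- pointer (a joint): Angle of the black pointer, which hangs by its own weight from the dial centre (60 mm above the sole's underside) and swings briefly after a move. 0 along the gauge's -z. Settled, it equals the angle by which the gauge is turned about its own x axis (right-handed: clockwise to one who faces the dial).
- index (a joint): Angle of the mark, a black block 6 mm wide on the dial's rim ring, in the same sense as pointer: the pointer is on the mark when both are equal. Set differently each time (0.17 to 0.42), it keeps its place on the gauge and need not be touched.
- pointer_tip (a point): Tip of the pointer, 38 mm from the dial centre.
- mark (a point): Middle of the inner edge of the mark, 38 mm from the dial centre.
- gauge: The loose angle gauge, about 0.33 kg, 156 mm high: a flat steel sole, 44x100x10 mm, an upright round dial case on it, 100 mm across and 14 mm thick, and the grip post on top. Origin at the centre of the sole's underside, axes as grip. It starts standing on its sole.
- stud: The stud as a whole; origin at the centre of the flange's underside, z to the round top.
- block: The wooden block; origin at the centre of its underside.
- film_pot: Bystander: black film pot with grey lid, 34x34x50 mm, standing; origin at the centre of its underside.
- compass: Bystander: round pocket compass, 44x44x11 mm, lying flat; origin at the centre of its underside.
Mind the look-alikes: they are no part of the job. What is shaped like the block but red is not meant.

How it is judged:
By the outcome, as a careful person would: the job done as asked, in the order asked, and still so for the second after the job is handed in, while the arm keeps its last pose, push and grip.
It also fails if it takes over 58 s, if anything falls off the work surface, if the arm or the gripper's body presses on something with over 40 N, if the wrist force passes 120 N, or if a joint passes its speed limit or range.

### The arm

A 6-joint arm with a two-finger parallel gripper is mounted at the origin on the work surface; the furniture and walls round the work are solid. World frame = base frame: x ahead of the robot, y to its left, z up, the work surface at z = 0. Lengths are in m, angles in degrees, forces in N, time in s.
With the tool pointing down it reaches from about 0.4 to 0.825 m from the base axis. Payload 7 kg.
Tool frame: the origin (TCP) lies midway between the tips of the shut fingers; the grasp point (between the pads) lies r.pinch_z behind it (r.pinch_z is the distance from the TCP to the grasp point, in m); z points along the fingers, y is the line along which they close (so a half turn about z gives the same grasp; the last joint's range is limited). The gripper opens to 88 mm and grips with 3 to 60 N. Pads are 19 mm wide; open, the fingers measure 130 mm over their backs; the gripper's body (78 mm by 193 mm) begins 47 mm behind the grasp point.
Start: joints at [-47.55, 20.546, 0.682, 0, -70.136, -16.507], TCP at [0.295, -0.607, 0.227] pointing down, gripper open.
Joint ranges: [-176.03, 176.03], [-82.01, 121.73], [-58.28, 71.71], [-173.87, 95.51], [-174.79, -0.11], [-173.66, 173.66]. Speed limits (degrees/s): [136.94, 136.94, 172.46, 180, 180, 180].

### API

Orientations are given as [roll, pitch, yaw] about the fixed x, y, z axes, in that order (R = Rz(yaw) Ry(pitch) Rx(roll)).
In Python, from plant import r, optics, job gives the robot as it stands.
- The arm moves only by the shell command python3 -m crank 'ROWS' [FORCE]. ROWS is JSON, a list of rows, each an object with "xyz": the shift along the tool's x, y, z in units of 30 mm (1.0 is 30 mm), a list of three; "delta_rot": the turn, a rotation vector about the tool's x, y, z in degrees, a list of three; "claw": the closure, from 0 (fully open) to 1 (shut). A call has 1 to 20 rows; each row is the pose to reach, as a shift and turn from the pose commanded when the call began, along the tool's axes at that moment; what a row does not reach only later rows make up. A row lasts 1/8 s, in which the tool goes at most 62.5 mm and 10.7 degrees, less where a joint would pass 70% of its speed; a pose out of reach is approached as far as the arm can. A call with a gripper value outside its range is refused whole. The fingers move at their own pace and stop on an object; FORCE is the grip in N (left out, the last holds). Time passes only in rows, so rows that repeat a pose let the fingers close. It gives the time, the measured TCP pose, the force, the opening and the grip force at its end, in the units of the state.
- r.get_state(): the state, without advancing time (a new reading comes with each control period).
- optics.capture(name): name is "scene" or "top"; returns a dict with "img" (400x640x3 uint8, blue, green, red), "fovy" (degrees; the focal length in pixels is half the picture's height over the tangent of half this angle, whatever the lens; pixels are square), "cx", "cy" (the principal point, pixels), "eye" and "rotation" of the camera in the world. Camera axes: x right, y up, looking along -z (the intrinsics and any distortion apply to the point x, -y, -z); pixel columns grow to the right and rows downward; lengths in m; the calibration is good to about 2 mm. A picture is of the moment at which its call begins. There is no depth.
- job.close_job(): hands the job in; it is judged then, once.
The state is a dict: "time_s": time; "joints": joint angles; "qd": joint speeds; "joint_torque": joint torques, N m; "tcp_pos": TCP position; "eef_rot": TCP orientation; "contact_force": force on the tool from outside, world axes, zero at the start; "moment": the same for the moment, N m; "gripper_width": finger opening in m; "gripper_force": force on a finger pad.
Only numpy, scipy, OpenCV 4.12 (cv2) and the standard library are available. Lean on these libraries where they do the work, as an engineer would, in place of code of your own. Each camera call takes 0.05 s, during which the arm holds its last target. There are 200 camera calls.

## Working session

There is one attempt and no reset: what is moved stays moved. The work goes in short steps, Python scripts to look and compute and a shell command to move; the robot and the scene stay as the last step left them, time stands still between calls to the robot, and variables do not carry over. Pictures are saved under pics/ and viewed, at most 12 in all, crops included, and the job is handed in when it is done.

```bash
ls; mkdir -p pics; python3 - <<'E'
from plant import r,optics,job
import cv2,numpy as np
print(r.get_state(), r.pinch_z)
for n in("scene","top"):
    c=optics.capture(n); cv2.imwrite(f"pics/{n}0.png",c["img"])
    print({k:v for k,v in c.items() if k!="img"})
E
```

```text
pics
{'time_s': 0.0, 'joints': array([-4.75493379e+01,  2.05934988e+01,  6.34116321e-01, -2.05546184e-02,
       -7.01357466e+01, -1.65050906e+01]), 'qd': array([ 0.04767891, -0.08649147, -0.00267314, -0.01239921, -0.04443816,
       -0.00203943]), 'joint_torque': array([-1.56618033e-03, -5.82715523e+01,  2.93035895e+01,  6.99687347e+00,
        6.42518105e-03, -1.58084058e-04]), 'tcp_pos': array([ 0.29507076, -0.60654852,  0.22560063]), 'eef_rot': array([ 1.79903301e+02, -8.50262009e-03, -1.54061422e+02]), 'contact_force': array([-0.07076537, -0.24628141,  0.75115081]), 'moment': array([-0.05600794, -0.02355743, -0.0084117 ]), 'gripper_force': 0.0, 'gripper_width': 0.08751148562806019} 0.0188
{'fovy': 52.98917730354065, 'cx': 325.5214920594436, 'cy': 195.65176188722992, 'eye': array([ 0.02198502, -0.62916081,  0.57285057]), 'rotation': array([ 57.21214488,   0.2553008 , -39.70477039])}
{'fovy': 48.68152130115219, 'cx': 324.586877710228, 'cy': 204.59688180384273, 'eye': array([ 0.43735145, -0.03765884,  1.02140673]), 'rotation': array([  3.7788066 ,  -0.88433223, -89.4828454 ])}
```

View pics/scene0.png

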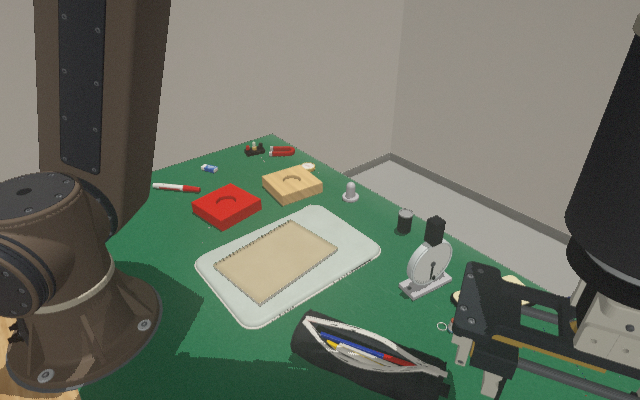

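View pics/top0.png

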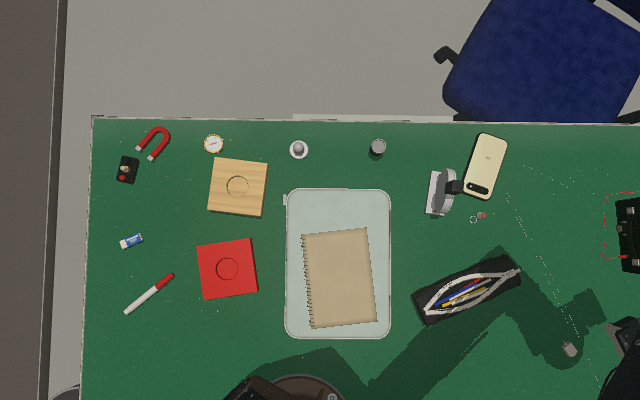

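The scene view shows the wooden block at (292,184), the stud at (350,190), the film pot at (405,221) and the gauge at (430,262), with its face towards the camera. The top view shows the same things at (238,187), (299,149), (378,148) and (441,192), and the compass at (213,144).

```bash
cat > h.py <<'E'
import numpy as np,cv2
from scipy.spatial.transform import Rotation as Ro
from plant import r,optics,job
def cap(n):
    c=optics.capture(n); c["R"]=Ro.from_euler('xyz',c["rotation"],degrees=True).as_matrix(); c["f"]=200/np.tan(np.radians(c["fovy"]/2)); return c
def ray(c,u,v):
    d=c["R"]@np.array([(u-c["cx"])/c["f"],-(v-c["cy"])/c["f"],-1]); return c["eye"],d/np.linalg.norm(d)
def onz(c,u,v,z):
    e,d=ray(c,u,v); return e+d*(z-e[2])/d[2]
def proj(c,p):
    q=c["R"].T@(np.array(p)-c["eye"]); return np.array([c["cx"]+c["f"]*q[0]/-q[2],c["cy"]-c["f"]*q[1]/-q[2]])
def tri(c1,p1,c2,p2):
    e1,d1=ray(c1,*p1);e2,d2=ray(c2,*p2)
    s=np.linalg.lstsq(np.c_[d1,-d2],e2-e1,rcond=None)[0]
    a,b=e1+s[0]*d1,e2+s[1]*d2; return (a+b)/2,np.linalg.norm(a-b)
def big(img,x0,y0,x1,y1,k): return cv2.resize(img[y0:y1,x0:x1],None,fx=k,fy=k,interpolation=cv2.INTER_CUBIC)
E
python3 - <<'E'
from h import *
t=cap("top");s=cap("scene")
a=big(t["img"],205,120,325,220,3); b=big(t["img"],400,145,500,245,3)
c=big(s["img"],250,150,370,210,3); d=big(s["img"],390,205,490,305,4)
o=np.zeros((700,770,3),np.uint8)
o[:300,:360]=a;o[:300,370:670]=b
o[310:490,:360]=c; o[300:700,370:770]=d
cv2.imwrite("pics/c1.png",o[:, :][:600] if 0 else cv2.resize(o,(660,600)))
hsv=cv2.cvtColor(t["img"],cv2.COLOR_BGR2HSV)
m=cv2.inRange(hsv,(8,60,110),(28,255,255)); m[:, :200]=0;m[:,275:]=0;m[:150]=0;m[220:]=0
m=cv2.morphologyEx(m,cv2.MORPH_OPEN,np.ones((3,3)))
cn=max(cv2.findContours(m,0,2)[0],key=cv2.contourArea)
bx=cv2.boxPoints(cv2.minAreaRect(cn));print(bx)
P=np.array([onz(t,u,v,.03) for u,v in bx]);print(P,P.mean(0),np.linalg.norm(np.diff(P,axis=0),axis=1))
for nm,u,v,z in(("stud",299,149,.03),("pot",378,147,.05),("compass",213,144,.011),("pocket",237.5,186.5,.028)): print(nm,onz(t,u,v,z))
E
```

```text
[[206.60002 209.19998]
 [213.21541 156.27692]
 [267.1231  163.01538]
 [260.5077  215.93845]]
[[0.49000583 0.21146962 0.03      ]
 [0.6096506  0.19978416 0.03      ]
 [0.59572551 0.07818745 0.03      ]
 [0.47608879 0.09086887 0.03      ]] [0.54286768 0.14507753 0.03      ] [0.12021406 0.12239145 0.12030695]
stud [0.62855437 0.00671064 0.03      ]
pot [ 0.63130502 -0.16979598  0.05      ]
compass [0.64147552 0.20555821 0.011     ]
pocket [0.54196767 0.14404503 0.028     ]
```

View pics/c1.png

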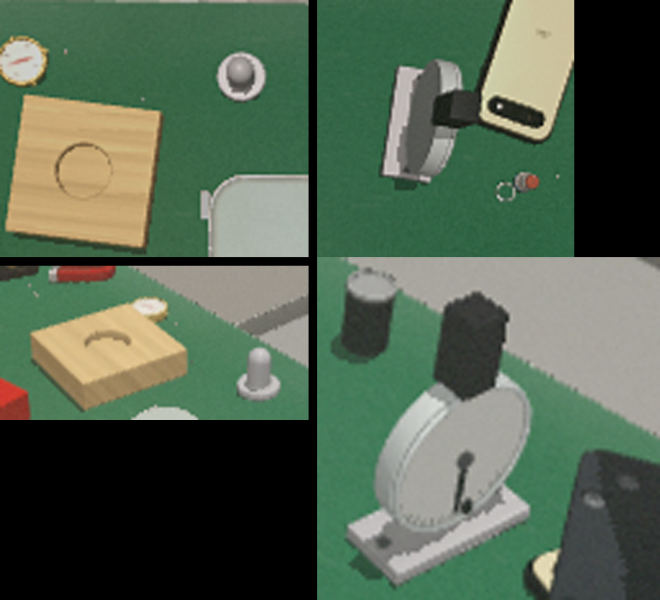

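The crops show the pocket rim centred near top pixel (237.7,186.5) and the stud flange at (298.3,149.6). The dial face looks towards the scene camera, and the mark sits just right of the hanging pointer. Next I measure the stud and the gauge by mask.

```bash
python3 - <<'E'
from h import *
t=cap("top");s=cap("scene")
def blob(c,x0,y0,x1,y1,lo,hi):
    m=cv2.inRange(cv2.cvtColor(c["img"],cv2.COLOR_BGR2HSV),lo,hi); k=np.zeros_like(m);k[y0:y1,x0:x1]=m[y0:y1,x0:x1]
    return max(cv2.findContours(k,0,2)[0],key=cv2.contourArea)
cn=blob(t,280,132,318,166,(0,0,90),(180,70,255)); e=cv2.minEnclosingCircle(cn);print("stud top",e,onz(t,*e[0],.008))
cs=blob(s,335,176,365,206,(0,0,90),(180,60,255)); x,y,w,h=cv2.boundingRect(cs);print("stud scene bbox",x,y,w,h)
p=onz(t,*e[0],.008)[:2]
print("pred scene bottom/top", proj(s,[*p,0]),proj(s,[*p,.008]),proj(s,[*p,.048]))
# flange centre in the scene: widest rows
pts=cs[:,0];L=pts[pts[:,0].argmin()];R=pts[pts[:,0].argmax()];print(L,R,onz(s,*( (L+R)/2),.006))
# post in both views
g=blob(t,445,170,465,200,(0,0,0),(180,255,60));r_=cv2.minAreaRect(g);print("post top",r_,cv2.boxPoints(r_).tolist())
g=blob(s,415,210,455,250,(0,0,0),(180,255,70));print("post scene",cv2.boundingRect(g),g[:,0][g[:,0,1].argmin()], cv2.approxPolyDP(g,2,True)[:,0].tolist())
# sole edges
for u,v in((431.5,170.7),(426,213.8)): print("sole corner",onz(t,u,v,.01))
# sole corners in scene, from composite
k=lambda a,b:((a/.857-370)/4+390,(b/.857-300)/4+205)
for a,b in((347,535),(397,578),(529,513)): print("scene corner",k(a,b),onz(s,*k(a,b),.01 if a!=0 else 0))
# pocket in scene: composite (107,344)
u,v=107/.857/3+250,(344/.857-310)/3+150;print("pocket scene",u,v,onz(s,u,v,.03),proj(s,[.542,.1443,.03]))
E
```

```text
stud top ((298.474365234375, 149.34616088867188), 9.668238639831543) [0.63197312 0.00890036 0.008     ]
stud scene bbox 342 182 17 21
pred scene bottom/top [350.05755808 197.36846674] [350.14550414 194.79582695] [350.59639271 181.60622037]
[342 195] [358 198] [0.6282777  0.00536221 0.006     ]
post top ((454.5, 182.5), (23.0, 19.0), 90.0) [[445.0, 171.0], [464.0, 171.0], [464.0, 194.0], [445.0, 194.0]]
post scene (424, 216, 22, 31) [435 216] [[437, 216], [427, 220], [424, 240], [432, 246], [441, 242], [445, 222]]
sole corner [ 0.58536529 -0.29929654  0.01      ]
sole corner [ 0.48544736 -0.28591394  0.01      ]
scene corner (398.7252042007001, 286.06767794632435) [ 0.48113451 -0.29194865  0.01      ]
scene corner (413.31096849474915, 298.61143523920657) [ 0.4777866  -0.33056154  0.01      ]
scene corner (451.81738623103854, 279.6499416569428) [ 0.5734149  -0.34691089  0.01      ]
pocket scene 291.61804745235315 180.4667444574096 [0.53718806 0.13606125 0.03      ] [291.28465954 178.67617709]
```

```bash
cat >> h.py <<'E'
def go(p,R):
    "shift (30 mm units) and rotvec in present tool axes to TCP p, orientation R"
    st=r.get_state(); R0=Ro.from_euler('xyz',st["eef_rot"],degrees=True)
    print("at",st["tcp_pos"].round(4),st["eef_rot"].round(2),"F",st["contact_force"].round(1),"w",round(st["gripper_width"],4),"t",round(st["time_s"],2))
    print("xyz",(R0.inv().apply(np.array(p)-st["tcp_pos"])/.03).round(3),"rot",(R0.inv()*R).as_rotvec(degrees=True).round(2))
def down(yaw): return Ro.from_euler('xyz',[180,0,yaw],degrees=True)
E
python3 -c "
from h import *
go([.632,.0085,.2],down(-97.6)); go([.632,.0085,.0135],down(-97.6))"
```

```text
at [ 0.2952 -0.6069  0.2263] [ 179.97   -0.   -154.06] F [-0.5  0.3  0.9] w 0.0876 t 0.3
xyz [-19.068  13.535   0.881] rot [ 3.000e-02  1.000e-02 -5.646e+01]
at [ 0.2952 -0.6069  0.2263] [ 179.97   -0.   -154.06] F [-0.5  0.3  0.9] w 0.0876 t 0.3
xyz [-19.068  13.532   7.098] rot [ 3.000e-02  1.000e-02 -5.646e+01]
```

```bash
python3 -m crank '[{"xyz":[-10,7.1,0.2],"delta_rot":[0,0,-30],"claw":0.3},{"xyz":[-10,7.1,0.2],"delta_rot":[0,0,-30],"claw":0.3},{"xyz":[-10,7.1,0.2],"delta_rot":[0,0,-30],"claw":0.3},{"xyz":[-19.07,13.53,0.4],"delta_rot":[0,0,-56.5],"claw":0.3},{"xyz":[-19.07,13.53,0.4],"delta_rot":[0,0,-56.5],"claw":0.3},{"xyz":[-19.07,13.53,0.4],"delta_rot":[0,0,-56.5],"claw":0.3},{"xyz":[-19.07,13.53,0.4],"delta_rot":[0,0,-56.5],"claw":0.3},{"xyz":[-19.07,13.53,0.4],"delta_rot":[0,0,-56.5],"claw":0.3},{"xyz":[-19.07,13.53,0.4],"delta_rot":[0,0,-56.5],"claw":0.3},{"xyz":[-19.07,13.53,0.4],"delta_rot":[0,0,-56.5],"claw":0.3},{"xyz":[-19.07,13.53,3.8],"delta_rot":[0,0,-56.5],"claw":0.3},{"xyz":[-19.07,13.53,3.8],"delta_rot":[0,0,-56.5],"claw":0.3},{"xyz":[-19.07,13.53,3.8],"delta_rot":[0,0,-56.5],"claw":0.3}]' 20
python3 -c "
from h import *
go([.632,.0085,.0135],down(-97.6))
s=cap('scene');cv2.imwrite('pics/s2.png',big(s['img'],270,100,430,220,4))"
```

```text
time_s: 1.92
tcp_pos: [0.6303, 0.0099, 0.1078]
eef_rot: [179.6, -0.1, -97.5]
contact_force: [-0.6, 0.5, 1.5]
gripper_width: 0.0615
gripper_force: 0.0
at [0.6303 0.0099 0.1078] [ 1.796e+02 -1.400e-01 -9.745e+01] F [-0.6  0.5  1.5] w 0.0615 t 1.93
xyz [ 0.031 -0.084  3.142] rot [ 0.4  -0.14  0.15]
```

View pics/s2.png

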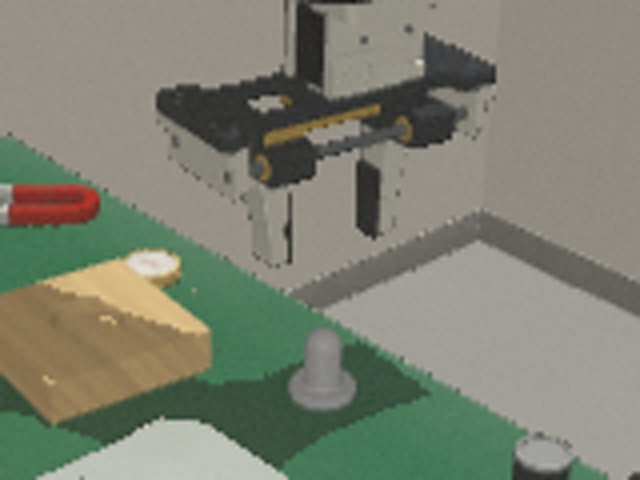

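The gripper hangs centred over the stud, which is at crop (322,370). I descend, grip and lift.

```bash
python3 -m crank '[{"xyz":[0.03,-0.08,1.5],"delta_rot":[0,0,0],"claw":0.3},{"xyz":[0.03,-0.08,3.1],"delta_rot":[0,0,0],"claw":0.3},{"xyz":[0.03,-0.08,3.1],"delta_rot":[0,0,0],"claw":0.3},{"xyz":[0.03,-0.08,3.1],"delta_rot":[0,0,0],"claw":0.9},{"xyz":[0.03,-0.08,3.1],"delta_rot":[0,0,0],"claw":0.9},{"xyz":[0.03,-0.08,3.1],"delta_rot":[0,0,0],"claw":0.9},{"xyz":[0.03,-0.08,3.1],"delta_rot":[0,0,0],"claw":0.9},{"xyz":[0.03,-0.08,3.1],"delta_rot":[0,0,0],"claw":0.9}]' 20
python3 -c "
from h import *
go([.542,.144,.085],down(-97.6))"
```

```text
time_s: 2.98
tcp_pos: [0.634, 0.0071, 0.0202]
eef_rot: [180.0, -0.0, -97.5]
contact_force: [-3.0, 0.7, 7.1]
gripper_width: 0.0236
gripper_force: 20.0
at [0.634  0.0071 0.0202] [ 1.7997e+02 -1.0000e-02 -9.7550e+01] F [-3.   0.7  7.1] w 0.0236 t 2.98
xyz [-4.12  3.64 -2.16] rot [ 0.03 -0.01  0.05]
```

```bash
python3 -m crank '[{"xyz":[0,0,0],"delta_rot":[0,0,0],"claw":0.62},{"xyz":[0,0,0.2],"delta_rot":[0,0,0],"claw":0.62},{"xyz":[0,0,0.2],"delta_rot":[0,0,0],"claw":0.9},{"xyz":[0,0,0.2],"delta_rot":[0,0,0],"claw":0.9},{"xyz":[0,0,0.2],"delta_rot":[0,0,0],"claw":0.9},{"xyz":[0,0,0.2],"delta_rot":[0,0,0],"claw":0.9}]' 20
python3 -c "
from h import *
go([.542,.144,.085],down(-97.6))"
```

```text
time_s: 3.72
tcp_pos: [0.6342, 0.0071, 0.0134]
eef_rot: [180.0, -0.0, -97.6]
contact_force: [-0.8, -0.2, -2.1]
gripper_width: 0.0236
gripper_force: 20.0
at [0.6342 0.0071 0.0134] [ 1.7998e+02 -1.0000e-02 -9.7560e+01] F [-0.8 -0.2 -2.1] w 0.0236 t 3.73
xyz [-4.119  3.649 -2.387] rot [ 0.02 -0.01  0.04]
```

```bash
python3 -m crank '[{"xyz":[0,0,-2],"delta_rot":[0,0,0],"claw":0.9},{"xyz":[0,0,-2],"delta_rot":[0,0,0],"claw":0.9},{"xyz":[-4.12,3.65,-2.3],"delta_rot":[0,0,0],"claw":0.9},{"xyz":[-4.12,3.65,-2.3],"delta_rot":[0,0,0],"claw":0.9},{"xyz":[-4.12,3.65,-2.3],"delta_rot":[0,0,0],"claw":0.9},{"xyz":[-4.12,3.65,-2.3],"delta_rot":[0,0,0],"claw":0.9},{"xyz":[-4.12,3.65,-2.3],"delta_rot":[0,0,0],"claw":0.9},{"xyz":[-4.12,3.65,-2.3],"delta_rot":[0,0,0],"claw":0.9},{"xyz":[-4.12,3.65,-2.3],"delta_rot":[0,0,0],"claw":0.9}]'
python3 -c "
from h import *
go([.542,.144,.034],down(-97.6))
s=cap('scene');t=cap('top')
o=np.zeros((480,800,3),np.uint8)
o[:480,:480]=big(s['img'],250,110,330,190,6)[:480,:480]; o[:320,480:]=big(t['img'],200,145,280,225,4)
cv2.imwrite('pics/p3.png',o)
st=r.get_state()['tcp_pos'];print(proj(s,[st[0],st[1]+.0015,st[2]-.0135]),proj(s,[.542,.144,.03]))"
```

```text
time_s: 4.85
tcp_pos: [0.5424, 0.1432, 0.0822]
eef_rot: [180.0, -0.0, -97.6]
contact_force: [0.4, 0.4, -2.9]
gripper_width: 0.0232
gripper_force: 20.0
at [0.5424 0.1432 0.0822] [ 1.7998e+02 -2.0000e-02 -9.7640e+01] F [ 0.4  0.4 -2.9] w 0.0232 t 4.85
xyz [-0.025  0.015  1.608] rot [ 0.02 -0.02 -0.04]
[290.50627009 165.7846672 ] [291.35008518 178.71954732]
```

View pics/p3.png

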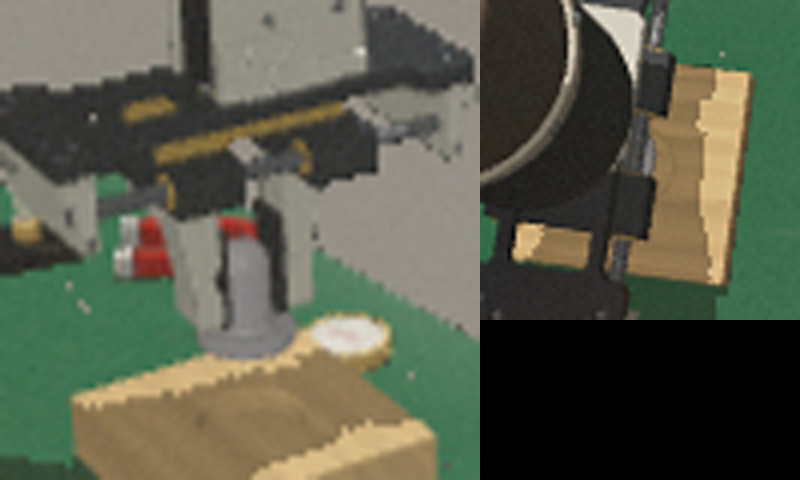

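```bash
python3 -m crank '[{"xyz":[0,0,1],"delta_rot":[0,0,0],"claw":0.9},{"xyz":[0,0,1.2],"delta_rot":[0,0,0],"claw":0.9},{"xyz":[0,0,1.35],"delta_rot":[0,0,0],"claw":0.9},{"xyz":[0,0,1.45],"delta_rot":[0,0,0],"claw":0.9},{"xyz":[0,0,1.45],"delta_rot":[0,0,0],"claw":0.9},{"xyz":[0,0,1.45],"delta_rot":[0,0,0],"claw":0.9}]'
```

```text
time_s: 5.7
tcp_pos: [0.5424, 0.1442, 0.0396]
eef_rot: [-180.0, 0.0, -97.6]
contact_force: [-0.3, 0.4, -2.9]
gripper_width: 0.0234
gripper_force: 20.0
```

```bash
python3 -m crank '[{"xyz":[0,0,0.1],"delta_rot":[0,0,0],"claw":0.9},{"xyz":[0,0,0.2],"delta_rot":[0,0,0],"claw":0.9},{"xyz":[0,0,0.2],"delta_rot":[0,0,0],"claw":0.9},{"xyz":[0,0,0.2],"delta_rot":[0,0,0],"claw":0.9}]'
```

```text
time_s: 6.2
tcp_pos: [0.5421, 0.144, 0.033]
eef_rot: [180.0, -0.0, -97.6]
contact_force: [-0.3, -0.5, -2.5]
gripper_width: 0.0233
gripper_force: 20.0
```

```bash
python3 -m crank '[{"xyz":[0,0,0],"delta_rot":[0,0,0],"claw":0.5},{"xyz":[0,0,0],"delta_rot":[0,0,0],"claw":0.4},{"xyz":[0,0,0],"delta_rot":[0,0,0],"claw":0.4},{"xyz":[0,0,-3],"delta_rot":[0,0,0],"claw":0.4},{"xyz":[0,0,-3],"delta_rot":[0,0,0],"claw":0.4},{"xyz":[0,0,-5],"delta_rot":[0,0,0],"claw":0.4},{"xyz":[0,0,-5.5],"delta_rot":[0,0,0],"claw":0.3},{"xyz":[0,0,-5.5],"delta_rot":[0,0,0],"claw":0.3}]'
python3 -c "
from h import *
go([.531,-.316,.20],down(-97.6));go([.531,-.316,.116],down(-97.6))
s=cap('scene')
cv2.imwrite('pics/p4.png',big(s['img'],250,140,330,210,6))"
```

```text
time_s: 7.2
tcp_pos: [0.5425, 0.1444, 0.1992]
eef_rot: [-179.9, 0.1, -97.6]
contact_force: [0.2, 1.1, -0.6]
gripper_width: 0.0603
gripper_force: 0.0
at [0.5425 0.1444 0.1992] [-1.7988e+02  1.2000e-01 -9.7560e+01] F [ 0.2  1.1 -0.6] w 0.0603 t 7.2
xyz [15.263 -1.638 -0.053] rot [-0.12  0.12  0.04]
at [0.5425 0.1444 0.1992] [-1.7988e+02  1.2000e-01 -9.7560e+01] F [ 0.2  1.1 -0.6] w 0.0603 t 7.2
xyz [15.269 -1.632  2.747] rot [-0.12  0.12  0.04]
```

View pics/p4.png

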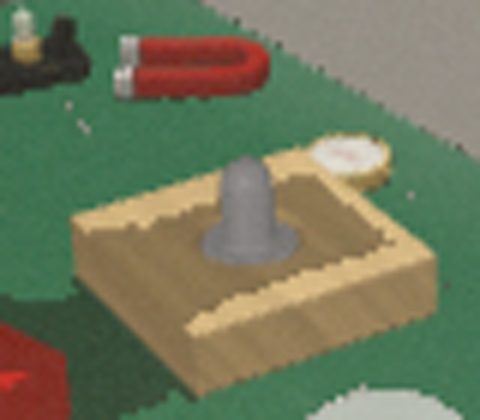

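The stud stands upright in the pocket at crop (247,215). Next is the gauge.

```bash
python3 -m crank '[{"xyz":[7,-0.8,-0.2],"delta_rot":[0,0,0],"claw":0.2},{"xyz":[15.26,-1.64,-0.2],"delta_rot":[0,0,0],"claw":0.2},{"xyz":[15.26,-1.64,-0.2],"delta_rot":[0,0,0],"claw":0.2},{"xyz":[15.26,-1.64,-0.2],"delta_rot":[0,0,0],"claw":0.2},{"xyz":[15.26,-1.64,-0.2],"delta_rot":[0,0,0],"claw":0.2},{"xyz":[15.26,-1.64,-0.2],"delta_rot":[0,0,0],"claw":0.2},{"xyz":[15.26,-1.64,-0.2],"delta_rot":[0,0,0],"claw":0.2},{"xyz":[15.26,-1.64,-0.2],"delta_rot":[0,0,0],"claw":0.2},{"xyz":[15.26,-1.64,-0.2],"delta_rot":[0,0,0],"claw":0.2},{"xyz":[15.26,-1.64,-0.2],"delta_rot":[0,0,0],"claw":0.2},{"xyz":[15.26,-1.64,-0.2],"delta_rot":[0,0,0],"claw":0.2}]'
python3 -c "
from h import *
go([.531,-.316,.116],down(-97.6))
s=cap('scene')
print('post top pred',proj(s,[.531,-.316,.156]),'tcp',proj(s,r.get_state()['tcp_pos']))
cv2.imwrite('pics/p5.png',big(s['img'],360,130,500,310,3))"
```

```text
time_s: 8.62
tcp_pos: [0.5307, -0.3152, 0.2036]
eef_rot: [180.0, 0.0, -97.5]
contact_force: [0.8, 0.6, 0.2]
gripper_width: 0.0702
gripper_force: 0.0
at [ 0.5307 -0.3152  0.2036] [ 1.7996e+02  1.0000e-02 -9.7480e+01] F [0.8 0.6 0.2] w 0.0702 t 8.62
xyz [ 0.026 -0.014  2.92 ] rot [0.04 0.01 0.12]
post top pred [436.19304965 220.34600461] tcp [439.88782305 197.2016461 ]
```

View pics/p5.png

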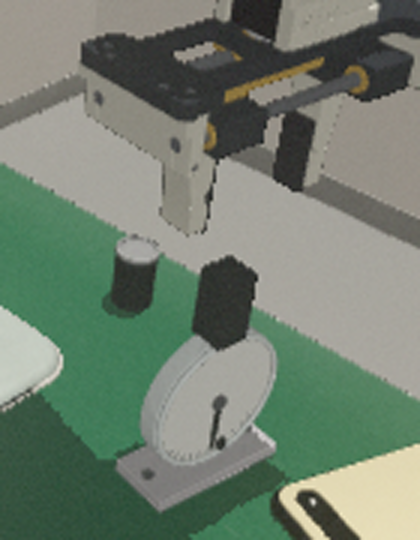

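The jaws straddle the post, whose top is at crop (229,265). I descend and grip it.

```bash
python3 -m crank '[{"xyz":[-0.05,-0.04,1.5],"delta_rot":[0,0,0],"claw":0.2},{"xyz":[-0.05,-0.04,2.85],"delta_rot":[0,0,0],"claw":0.2},{"xyz":[-0.05,-0.04,2.92],"delta_rot":[0,0,0],"claw":0.2},{"xyz":[-0.05,-0.04,2.92],"delta_rot":[0,0,0],"claw":0.2},{"xyz":[-0.05,-0.04,2.92],"delta_rot":[0,0,0],"claw":0.95},{"xyz":[-0.05,-0.04,2.92],"delta_rot":[0,0,0],"claw":0.95},{"xyz":[-0.05,-0.04,2.92],"delta_rot":[0,0,0],"claw":0.95},{"xyz":[-0.05,-0.04,2.92],"delta_rot":[0,0,0],"claw":0.95},{"xyz":[-0.05,-0.04,2.92],"delta_rot":[0,0,0],"claw":0.95},{"xyz":[-0.05,-0.04,2.92],"delta_rot":[0,0,0],"claw":0.95}]' 35
```

```text
time_s: 9.93
tcp_pos: [0.5321, -0.3149, 0.1163]
eef_rot: [-180.0, 0.0, -97.6]
contact_force: [0.4, 0.1, -0.5]
gripper_width: 0.0239
gripper_force: 34.9
```

```bash
python3 -c "
from h import *
go([.33,-.36,.306],down(-130))"; python3 -m crank '[{"xyz":[0,0,-1],"delta_rot":[0,0,0],"claw":0.95},{"xyz":[0,0,-1],"delta_rot":[0,0,0],"claw":0.95},{"xyz":[0,0,-1],"delta_rot":[0,0,0],"claw":0.95}]'
```

```text
at [ 0.5321 -0.3149  0.1163] [-1.800e+02  1.000e-02 -9.756e+01] F [ 0.4  0.1 -0.5] w 0.0239 t 9.93
xyz [ 2.376  6.48  -6.322] rot [0.000e+00 1.000e-02 3.244e+01]
time_s: 10.3
tcp_pos: [0.5314, -0.3145, 0.1454]
eef_rot: [179.9, 0.0, -97.6]
contact_force: [1.1, 0.1, -3.8]
gripper_width: 0.0241
gripper_force: 34.9
```

```bash
python3 -m crank '[{"xyz":[1,3,-3],"delta_rot":[0,0,10],"claw":0.95},{"xyz":[1,3,-3],"delta_rot":[0,0,10],"claw":0.95},{"xyz":[2.38,6.48,-5.3],"delta_rot":[0,0,20],"claw":0.95},{"xyz":[2.38,6.48,-5.3],"delta_rot":[0,0,32.4],"claw":0.95},{"xyz":[2.38,6.48,-5.3],"delta_rot":[0,0,32.4],"claw":0.95},{"xyz":[2.38,6.48,-5.3],"delta_rot":[0,0,32.4],"claw":0.95},{"xyz":[2.38,6.48,-5.3],"delta_rot":[0,0,32.4],"claw":0.95},{"xyz":[2.38,6.48,-5.3],"delta_rot":[0,0,32.4],"claw":0.95},{"xyz":[2.38,6.48,-5.3],"delta_rot":[0,0,32.4],"claw":0.95},{"xyz":[2.38,6.48,-5.3],"delta_rot":[0,0,32.4],"claw":0.95},{"xyz":[2.38,6.48,-5.3],"delta_rot":[0,0,32.4],"claw":0.95},{"xyz":[2.38,6.48,-5.3],"delta_rot":[0,0,32.4],"claw":0.95},{"xyz":[2.38,6.48,-5.3],"delta_rot":[0,0,32.4],"claw":0.95},{"xyz":[2.38,6.48,-5.3],"delta_rot":[0,0,32.4],"claw":0.95},{"xyz":[2.38,6.48,-5.3],"delta_rot":[0,0,32.4],"claw":0.95},{"xyz":[2.38,6.48,-5.3],"delta_rot":[0,0,32.4],"claw":0.95}]'
python3 -c "
from h import *
s=cap('scene');np.savez('s6.npz',**s); st=r.get_state();np.savez('st6.npz',p=st['tcp_pos'],e=st['eef_rot'])
p=st['tcp_pos'];q=proj(s,p-[0,0,.056]);sl=proj(s,p-[0,0,.1163]);print(p,st['eef_rot'],'dial',q,'sole',sl,'post',proj(s,p))
u,v=map(int,q);x0=max(u-65,0);y0=max(v-60,0);print(x0,y0)
cv2.imwrite('pics/p6.png',big(s['img'],x0,y0,x0+130,y0+100,6))"
```

```text
time_s: 12.3
tcp_pos: [0.3299, -0.3602, 0.3055]
eef_rot: [-180.0, 0.0, -130.0]
contact_force: [-0.4, -0.4, -3.3]
gripper_width: 0.0242
gripper_force: 35.0
[ 0.32998336 -0.36014867  0.30546305] [-1.79998604e+02  1.53943514e-03 -1.29955950e+02] dial [377.42936216 236.98772872] sole [374.52784707 271.70255252] post [380.4745687  200.55372604]
312 176
```

View pics/p6.png

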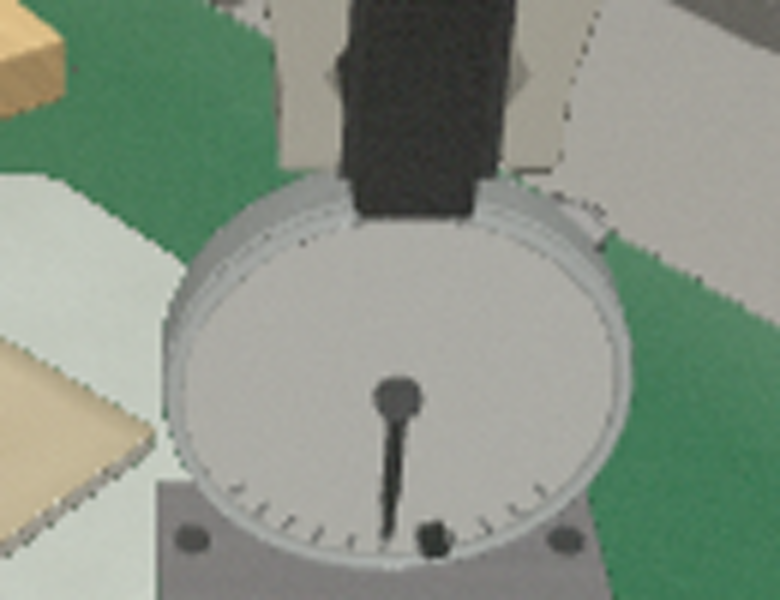

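The hub is at crop (398,399), the pointer tip at (388,537) and the mark at about (434,540), right of the pointer as expected.

```bash
python3 - <<'E'
from h import *
s=dict(np.load('s6.npz'));s["f"]=float(s["f"]);p=np.load('st6.npz')["p"]
a=np.radians(180-130+0.0)   # gauge x = yaw+180
X=np.array([np.cos(a),np.sin(a),0]);Y=np.array([-X[1],X[0],0]);D=p-[0,0,.0563]
def pl(u,v,off):
    e,d=ray(s,u,v);t=(D-off*X-e)@X/(d@X);q=e+t*d-D;return np.array([q@Y,q[2]])*1e3
g=s["img"].max(2).astype(float)
def cen(x0,y0,x1,y1,th):
    w=np.clip(th-g[y0:y1,x0:x1],0,None);yy,xx=np.mgrid[y0:y1,x0:x1];return (w*xx).sum()/w.sum(),(w*yy).sum()/w.sum()
k=lambda x,y:((x+.5)/6+312-.5,(y+.5)/6+176-.5)
mk=cen(380,261,389,271,110);hb=cen(374,238,384,247,120)
tip=k(388,537);low=cen(374,255,380,263,130)
print(g[261:271,372:390].astype(int))
for n,q in(("mark c",mk),("hub",hb),("lowptr",low),("tip",tip),("mark inner",k(432,523))):
    print(n,np.round(q,2),[pl(*q,o).round(1) for o in(.007,.009,.011)])
E
```

```text
[[171 171 171 140  58  77 170 171 169 170 169 170 170 170 170 171 170 170]
 [171 170 170 145  63  81 171 170 170 171 170 172 146 149 170 170 169 171]
 [170 169 172 145  59  81 171 171 170 147 107  96  76  76 169 170 171 172]
 [171 169 171 118  61 105 170 170 168 118  63  61  56  57 115 144 172 170]
 [170 171 170 122  90 136 170 171 171 103  59  59  59  57 107 107 169 170]
 [171 171 171 151 133 167 172 171 171 129  59  56  54  54  83 115 152 143]
 [169 171 169 134 150 171 171 172 172 134  80  57  54  58  59 152 162 166]
 [158 158 157 152 154 154 153 157 158 156 102  57  59  59 110 171 165 165]
 [173 175 174 173 174 172 172 177 174 172 165 130 158 157 145 142 122 131]
 [153 155 156 157 176 166 177 157 148 143 137 131 129 133 132 129 125 126]]
mark c [383.82 265.73] [array([-10.6, -42.6]), array([-10.2, -40.8]), array([ -9.8, -38.9])]
hub [377.91 242.41] [array([-0.1, -2.9]), array([ 0.2, -1.2]), array([0.5, 0.4])]
lowptr [376.67 258.08] [array([ -0.2, -29.2]), array([  0.1, -27.4]), array([  0.4, -25.7])]
tip [376.25 265.08] [array([ -0.5, -41.5]), array([ -0.1, -39.6]), array([  0.2, -37.8])]
mark inner [383.58 262.75] [array([ -9.8, -37.4]), array([ -9.5, -35.5]), array([ -9.1, -33.7])]
```

```bash
cat >> h.py <<'E'
B=np.array([.5422,.1448,.056])
def tgt(th,yaw,h=0,B=B,L=.1163):
    a=np.radians(yaw+180);X=np.array([np.cos(a),np.sin(a),0])
    T=Ro.from_rotvec(X*th); n=T.apply([0,0,1])
    return B+(.012+L)*n+[0,0,h], T*down(yaw)
E
python3 -c "
from h import *
for th,h in((0,.05),(.253,.03)):
    p,R=tgt(th,-130,h);print(p,R.as_euler('xyz',degrees=True));go(p,R)"
```

```text
[0.5422 0.1448 0.2343] [ 180.    0. -130.]
at [ 0.33   -0.3601  0.3055] [-180.      0.   -129.96] F [-0.7 -0.2 -3.1] w 0.0238 t 12.35
xyz [-17.445   5.387   2.372] rot [-0.    0.    0.04]
[0.5668013  0.12415706 0.21021568] [ 165.50416778    0.         -130.        ]
at [ 0.33   -0.3601  0.3055] [-180.      0.   -129.96] F [-0.7 -0.2 -3.1] w 0.0238 t 12.35
xyz [-17.444   4.316   3.175] rot [-14.5   -0.     0.04]
```

```bash
python3 -m crank '[{"xyz":[-5,1.2,0.2],"delta_rot":[0,0,0],"claw":0.95},{"xyz":[-5,1.2,0.2],"delta_rot":[0,0,0],"claw":0.95},{"xyz":[-5,1.2,0.2],"delta_rot":[0,0,0],"claw":0.95},{"xyz":[-11,2.6,0.5],"delta_rot":[-5,0,0],"claw":0.95},{"xyz":[-11,2.6,0.5],"delta_rot":[-5,0,0],"claw":0.95},{"xyz":[-11,2.6,0.5],"delta_rot":[-5,0,0],"claw":0.95},{"xyz":[-11,2.6,0.5],"delta_rot":[-5,0,0],"claw":0.95},{"xyz":[-15,3.7,1.5],"delta_rot":[-10,0,0],"claw":0.95},{"xyz":[-15,3.7,1.5],"delta_rot":[-10,0,0],"claw":0.95},{"xyz":[-15,3.7,1.5],"delta_rot":[-10,0,0],"claw":0.95},{"xyz":[-17.44,4.32,2.5],"delta_rot":[-14.5,0,0],"claw":0.95},{"xyz":[-17.44,4.32,2.8],"delta_rot":[-14.5,0,0],"claw":0.95},{"xyz":[-17.44,4.32,3.17],"delta_rot":[-14.5,0,0],"claw":0.95},{"xyz":[-17.44,4.32,3.17],"delta_rot":[-14.5,0,0],"claw":0.95},{"xyz":[-17.44,4.32,3.17],"delta_rot":[-14.5,0,0],"claw":0.95},{"xyz":[-17.44,4.32,3.17],"delta_rot":[-14.5,0,0],"claw":0.95},{"xyz":[-17.44,4.32,3.17],"delta_rot":[-14.5,0,0],"claw":0.95}]'
python3 -c "
from h import *
go(*tgt(.253,-130,0))
s=cap('scene');cv2.imwrite('pics/p7.png',big(s['img'],240,90,350,200,5))
p,R=tgt(.253,-130,.03)
S=p-.1163*R.apply([0,0,-1]); print('sole centre px',proj(s,S),'ball',proj(s,B),proj(s,B+[0,0,.012]))
Y=-R.apply([0,1,0]);X=R.apply([-1,0,0]);print(X,Y)
for a in(-.022,.022):
  for b in(-.05,.05):
    print(a,b,((proj(s,S+a*X+b*Y)-[240,90])*5).round(0),)
"
```

```text
time_s: 14.48
tcp_pos: [0.5667, 0.1239, 0.2111]
eef_rot: [165.5, 0.1, -130.0]
contact_force: [-0.1, -0.2, -3.3]
gripper_width: 0.0235
gripper_force: 35.0
at [0.5667 0.1239 0.2111] [ 1.6554e+02  6.0000e-02 -1.2997e+02] F [-0.1 -0.2 -3.3] w 0.0235 t 14.47
xyz [-0.007 -0.254  0.999] rot [-0.04  0.05  0.04]
sole centre px [291.07095337 155.99246652] ball [290.73735493 170.07988462] [290.50244934 166.08033356]
[6.42787610e-01 7.66044443e-01 2.77555756e-17] [ 0.74165807 -0.62232501 -0.25030958]
-0.022 -0.05 [155. 328.]
-0.022 0.05 [348. 371.]
0.022 -0.05 [165. 289.]
0.022 0.05 [351. 332.]
```

View pics/p7.png

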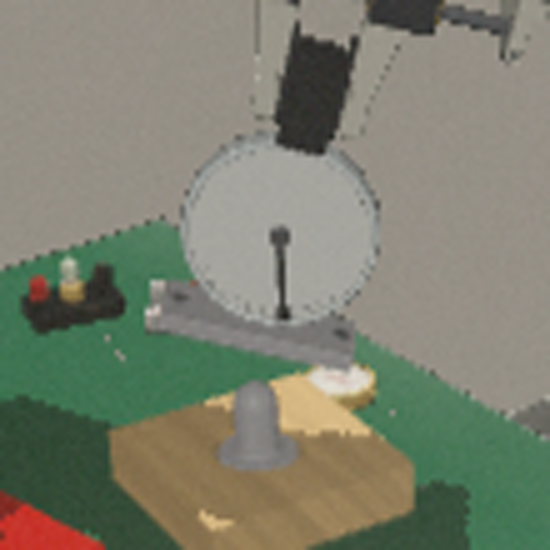

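The pointer already lies on the mark. The stud axis (crop x 257) is about 3 mm right of the sole centre (crop x 250), so I shift that way while lowering.

```bash
python3 -m crank '[{"xyz":[0,-0.1,0],"delta_rot":[0,0,0],"claw":0.95},{"xyz":[0,-0.22,0.45],"delta_rot":[0,0,0],"claw":0.95},{"xyz":[0,-0.3,0.75],"delta_rot":[0,0,0],"claw":0.95},{"xyz":[0,-0.33,0.88],"delta_rot":[0,0,0],"claw":0.95},{"xyz":[0,-0.33,0.88],"delta_rot":[0,0,0],"claw":0.95},{"xyz":[0,-0.33,0.88],"delta_rot":[0,0,0],"claw":0.95}]'
python3 -m crank '[{"xyz":[0,-0.012,0.05],"delta_rot":[0,0,0],"claw":0.95},{"xyz":[0,-0.012,0.05],"delta_rot":[0,0,0],"claw":0.95},{"xyz":[0,-0.012,0.05],"delta_rot":[0,0,0],"claw":0.95}]'
```

```text
time_s: 15.28
tcp_pos: [0.5691, 0.1223, 0.1826]
eef_rot: [165.5, 0.0, -129.9]
contact_force: [-0.6, 0.2, -2.4]
gripper_width: 0.024
gripper_force: 35.0
time_s: 15.65
tcp_pos: [0.5689, 0.1222, 0.1809]
eef_rot: [165.5, 0.0, -130.0]
contact_force: [-0.2, 0.5, -3.0]
gripper_width: 0.0237
gripper_force: 35.0
```

```bash
python3 -c "
from h import *
s=cap('scene');cv2.imwrite('pics/p8.png',big(s['img'],250,110,330,200,6))
g=s['img'][110:200,250:330].max(2).astype(int); print(g[62:80:3,25:60])"
```

```text
[[123 128 132 139 139 138 138 134 137 140 135 118 125 130 137 139 136 135
  131 122 142 204 201 204 183 169 153 137 139 132 135 134 134 135 137]
 [135 134 132 133 135 136 137 140 139 141 136 129 121 129 132 135 133 132
  129 124 126 160 158 149 140 156 156 155 210 213 214 216 216 213 209]
 [142 140 136 138 133 133 132 129 130 130 124 121 120 129 132 136 134 132
  131 126 116 116 124 124 126 138 146 144 139 137 139 139 138 141 145]
 [140 139 140 140 139 139 138 135 116 124 120 122 128 133 137 141 139 138
  138 130 125 121 121 125 123 135 139 141 146 147 146 141 139 138 137]
 [140 138 137 139 139 141 138 140 140 140 138 138 135 134 133 133 142 139
  145 143 145 142 141 143 140 143 145 142 140 137 139 140 139 146 143]
 [141 145 141 141 138 136 136 139 139 142 140 140 141 138 137 135 133 131
  130 137 142 145 145 146 145 145 143 144 144 143 144 141 145 141 146]]
```

View pics/p8.png

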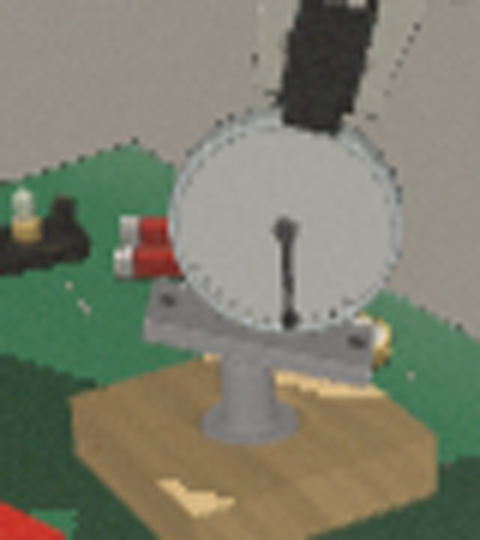

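```bash
python3 - <<'E'
from h import *
s=cap('scene')
S=cv2.cvtColor(s['img'],cv2.COLOR_BGR2HSV)[...,1].astype(int)
for v in (172,174,176): # neck
    w=np.where(S[v,280:305]<45)[0]+280;print("neck",v,w.min(),w.max(),(w.min()+w.max())/2)
for v in range(178,184,2):
    w=np.where(S[v,278:306]<45)[0]+278;print("flange",v,w.min(),w.max(),(w.min()+w.max())/2)
for u in(273,274,275,276,308,309,310,311,312,313): 
    w=np.where(S[155:180,u]<45)[0]+155;print("sole col",u,w.tolist())
st=r.get_state();R=Ro.from_euler('xyz',st['eef_rot'],degrees=True);p=st['tcp_pos']
n=-R.as_matrix()[:,2];X=-R.as_matrix()[:,0];Y=R.as_matrix()[:,1];Q=p-.1163*n
print("n",n,"Y",Y,"sole centre",Q,"contact",B+.012*n)
for b in(.05,-.05): print("front corner bottom/top",proj(s,Q-.022*X+b*Y),proj(s,Q-.022*X+b*Y+.01*n))
for z in(.028,.034,.044): print("axis",z,proj(s,[B[0],B[1],z]))
E
```

```text
neck 172 287 304 295.5
neck 174 287 295 291.0
neck 176 287 295 291.0
flange 178 285 298 291.5
flange 180 284 299 291.5
flange 182 284 297 290.5
sole col 273 []
sole col 274 [161, 162, 163, 164, 165, 166]
sole col 275 [156, 157, 158, 159, 160, 161, 162, 163, 164, 165, 166]
sole col 276 [156, 157, 158, 159, 160, 161, 162, 163, 164, 165, 166]
sole col 308 [155, 156, 157, 158, 159, 160, 161, 162, 163, 164, 165, 166, 167, 168, 169, 170, 171, 172, 173]
sole col 309 [155, 156, 157, 158, 159, 160, 161, 162, 163, 164, 165, 166, 167, 168, 169, 170, 171, 172, 173]
sole col 310 [155, 156, 157, 158, 159, 160, 161, 163, 164, 165, 166, 167, 168, 169, 170, 171, 172, 173, 174]
sole col 311 [155, 156, 157, 158, 159, 160, 163, 164, 165, 166, 167, 168, 169, 170, 171, 172, 173]
sole col 312 [155, 156, 157, 158, 159, 164, 165, 166]
sole col 313 [155, 156, 157, 158, 165, 166]
n [ 0.1917766  -0.16083824  0.96816982] Y [-0.74217521  0.62171438  0.2502942 ] sole centre [0.54662863 0.14094983 0.06828883] contact [0.54450132 0.14286994 0.06761804]
front corner bottom/top [272.98382183 165.84981122] [273.67842775 162.50345588]
front corner bottom/top [310.98627351 174.27643696] [311.86509833 171.01474553]
axis 0.028 [291.27442608 179.22416906]
axis 0.034 [291.16061842 177.28645628]
axis 0.044 [290.96939811 174.03069976]
```

The edges show that the stud is where I first computed it, and the sole is now 3 mm too far along −y. I undo that shift and lower to contact.

```bash
python3 -m crank '[{"xyz":[0,0.1,0],"delta_rot":[0,0,0],"claw":0.95},{"xyz":[0,0.1,0],"delta_rot":[0,0,0],"claw":0.95},{"xyz":[0,0.095,0.02],"delta_rot":[0,0,0],"claw":0.95},{"xyz":[0,0.095,0.02],"delta_rot":[0,0,0],"claw":0.95},{"xyz":[0,0.095,0.02],"delta_rot":[0,0,0],"claw":0.95}]'
python3 -m crank '[{"xyz":[0,-0.005,0.02],"delta_rot":[0,0,0],"claw":0.95},{"xyz":[0,-0.005,0.02],"delta_rot":[0,0,0],"claw":0.95},{"xyz":[0,-0.005,0.02],"delta_rot":[0,0,0],"claw":0.95}]'
```

```text
time_s: 16.38
tcp_pos: [0.5667, 0.1241, 0.1809]
eef_rot: [165.5, -0.0, -130.0]
contact_force: [0.2, -0.4, -4.4]
gripper_width: 0.0238
gripper_force: 35.0
time_s: 16.75
tcp_pos: [0.5667, 0.1241, 0.1804]
eef_rot: [165.5, 0.0, -130.0]
contact_force: [-0.0, -0.1, -2.7]
gripper_width: 0.0237
gripper_force: 35.0
```

```bash
for i in 1 ; do python3 -m crank '[{"xyz":[0,-0.006,0.025],"delta_rot":[0,0,0],"claw":0.95},{"xyz":[0,-0.006,0.025],"delta_rot":[0,0,0],"claw":0.95},{"xyz":[0,-0.006,0.025],"delta_rot":[0,0,0],"claw":0.95}]'; python3 -m crank '[{"xyz":[0,-0.006,0.025],"delta_rot":[0,0,0],"claw":0.95},{"xyz":[0,-0.006,0.025],"delta_rot":[0,0,0],"claw":0.95},{"xyz":[0,-0.006,0.025],"delta_rot":[0,0,0],"claw":0.95}]'; done
```

```text
time_s: 17.12
tcp_pos: [0.5668, 0.1241, 0.1801]
eef_rot: [165.5, 0.0, -129.9]
contact_force: [-1.2, 0.0, 4.2]
gripper_width: 0.0234
gripper_force: 35.0
time_s: 17.5
tcp_pos: [0.5669, 0.1241, 0.18]
eef_rot: [165.5, 0.1, -129.9]
contact_force: [-2.0, -1.2, 9.6]
gripper_width: 0.0241
gripper_force: 35.0
```

```bash
python3 -m crank '[{"xyz":[0,0.008,-0.032],"delta_rot":[0,0,0],"claw":0.95},{"xyz":[0,0.008,-0.032],"delta_rot":[0,0,0],"claw":0.95},{"xyz":[0,0.008,-0.032],"delta_rot":[0,0,0],"claw":0.95},{"xyz":[0,0.008,-0.032],"delta_rot":[0,0,0],"claw":0.95},{"xyz":[0,0.008,-0.032],"delta_rot":[0,0,0],"claw":0.95},{"xyz":[0,0.008,-0.032],"delta_rot":[0,0,0],"claw":0.95}]'
python3 - <<'E'
from h import *
s=cap('scene'); st=r.get_state();R=Ro.from_euler('xyz',st['eef_rot'],degrees=True).as_matrix();p=st['tcp_pos']
n=-R[:,2];D=p-.0563*n
im=np.mean([s['img']]+[cap('scene')['img'] for _ in range(5)],0).astype(np.uint8)
q=proj(s,D-.01*-R[:,0]);print(q,st['contact_force'].round(1))
u,v=map(int,q);cv2.imwrite('pics/p9.png',np.hstack([big(im,u-20,v-12,u+20,v+24,10),big(im,260,140,326,200,6)]))
print(u-20,v-12);print(im[v+8:v+22,u-6:u+10].max(2))
for b in(.05,-.05): print(proj(s,p-.1163*n+.022*R[:,0]+b*R[:,1]))
E
```

```text
time_s: 18.25
tcp_pos: [0.5668, 0.1241, 0.1801]
eef_rot: [165.5, 0.0, -129.9]
contact_force: [-0.7, -0.3, 5.8]
gripper_width: 0.024
gripper_force: 35.0
[296.16391037 147.91644396] [-0.4  0.1  5. ]
276 135
[[165 166 164 165 165 165  57 107 164 165 167 165 165 164 165 166]
 [165 165 165 165 165 165  58 105 164 165 166 166 165 165 164 165]
 [165 165 165 166 165 165  56 107 164 165 166 165 165 165 165 166]
 [165 165 166 165 165 165 103 104 164 165 164 164 165 166 166 165]
 [164 164 165 165 164 165 108 107 165 165 165 165 166 164 166 165]
 [166 165 165 164 165 165 108 107 164 165 165 165 166 165 165 166]
 [152 165 164 165 165 165  85 106 164 165 166 165 165 166 139 165]
 [147 164 165 151 165 165  61  65 141 164 165 166 165 165 143 155]
 [148 157 126 147 166 152  57  49 105 164 165 152 141 158 164 162]
 [146 166 163 160 155 149  57  51 122 157 164 168 164 170 138 129]
 [124 129 128 153 140 144 140 167 145 142 137 128 128 130 122 121]
 [120 118 119 125 122 124 124 131 125 124 122 119 119 120 119 119]
 [132 129 118 115 121 119 120 120 119 120 119 120 119 120 119 119]
 [135 134 134 138 134 130 120 117 120 121 120 120 121 120 120 120]]
[271.92070521 166.12688785]
[309.91937777 174.53561441]
```

View pics/p9.png

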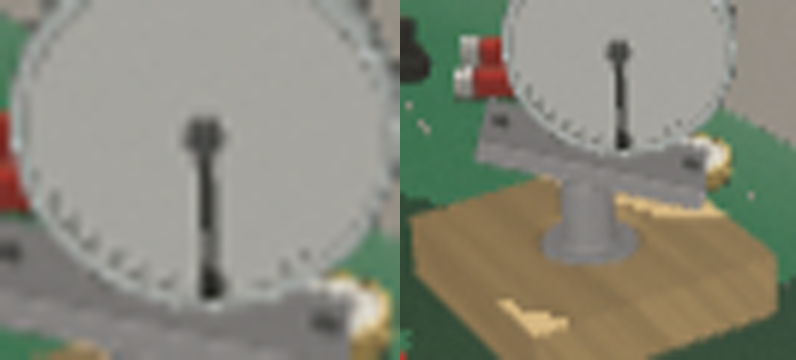

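The pointer lies on the mark (crop (210,285)), within about 0.01 rad. The sole is centred on the stud, with only stud contact. I ease the press slightly, let it settle and hand in.

```bash
python3 -m crank '[{"xyz":[0,0.003,-0.01],"delta_rot":[-0.1,0,0],"claw":0.95},{"xyz":[0,0.003,-0.01],"delta_rot":[0,0,0],"claw":0.95},{"xyz":[0,0.003,-0.01],"delta_rot":[0,0,0],"claw":0.95},{"xyz":[0,0.003,-0.01],"delta_rot":[0,0,0],"claw":0.95},{"xyz":[0,0.003,-0.01],"delta_rot":[0,0,0],"claw":0.95},{"xyz":[0,0.003,-0.01],"delta_rot":[0,0,0],"claw":0.95},{"xyz":[0,0.003,-0.01],"delta_rot":[0,0,0],"claw":0.95},{"xyz":[0,0.003,-0.01],"delta_rot":[0,0,0],"claw":0.95},{"xyz":[0,0.003,-0.01],"delta_rot":[0,0,0],"claw":0.95},{"xyz":[0,0.003,-0.01],"delta_rot":[0,0,0],"claw":0.95},{"xyz":[0,0.003,-0.01],"delta_rot":[0,0,0],"claw":0.95},{"xyz":[0,0.003,-0.01],"delta_rot":[0,0,0],"claw":0.95}]'
python3 - <<'E'
from h import *
im=np.mean([cap('scene')['img'] for _ in range(4)],0).astype(np.uint8)
print(im[145:153,290:306].max(2))
F=[]
for _ in range(6): cap('top');F.append(r.get_state()['contact_force'][2])
print(np.round(F,1))
E
```

```text
time_s: 20.05
tcp_pos: [0.5667, 0.1241, 0.1801]
eef_rot: [165.5, 0.0, -130.0]
contact_force: [0.0, -0.2, 4.6]
gripper_width: 0.0239
gripper_force: 35.0
[[165 164 165 165 165 164 165 165 166 165 166 166 165 165 166 166]
 [165 165 165 165 165 147 148 146 164 165 165 165 164 165 165 166]
 [164 165 164 165 145  90  91  90 165 164 164 166 165 164 165 164]
 [165 165 164 165 127  75  76  76 128 163 165 165 164 164 165 166]
 [165 165 165 166 124  75  75  75 141 164 166 165 166 166 166 165]
 [165 165 165 165 161 119  70 116 162 165 164 165 165 165 164 165]
 [165 165 165 165 165 136  55 134 165 165 165 165 165 165 165 166]
 [164 164 165 165 166 137  55 135 165 166 165 166 165 164 166 165]]
[5.  4.3 5.5 5.4 5.4 5. ]
```

```bash
python3 -c "
from plant import job
print(job.close_job())"
```

```text
the job is handed in; nothing more can be done
None
```

The job is handed in, result not reported: the stud stands in the pocket, and the gauge is held on its round top at about 8 N, tilted 14.5°, with the pointer at rest within about 0.01 rad of the mark by my image measurement.

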